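# Pump and hold a brake lever on the service bench

## Task

Check the brake lever with the red grip: use the outside of your fingers to press the lever in towards its bar until it stops, let it come all the way back out, then press it in to the stop again and finish while still holding it there, so that I can measure the gap. Only press the lever, firmly but without straining it: do not grip it or take it between the fingers, do not touch the bar or its grip, and leave the blue unit and the loose things alone.

Things in the scene. Friction and masses are not known exactly. Their poses are not given: they have to be found in the camera images.
- lever_red_tip (a point): centre of the 18 mm ball at the free end of the aluminium lever beside the red grip; it moves with the lever. The lever is a round rod 12 mm thick, all at one height, about 123 mm above the work surface. Its straight part, where it is pressed, runs from the ball back towards the pivot for 96 mm, and when released lies parallel to the bar, its centre line 80 mm from that of the bar, on the side nearer the robot
- lever_red_pivot (a point): pivot of that lever, on its upright hinge axis at rod height, 50 mm from the bar's centre line, at the bar's right-hand end as seen from the robot; 124 mm from the ball. A crank of 36 mm joins it to the straight part. Just beside it, over the bar, a black reservoir and clamp rise to 45 mm above the rod; they reach at most 30 mm along the bar from the pivot towards the ball
- lever_red (a joint): angle of that lever in rad: 0 released (held out by a spring), growing as it is pressed level towards the bar, 0.32 at its firm stop; the ball then has moved about 39 mm and lever and ball are still about 15 mm or more clear of the grip all along. Pressed 100 mm from the pivot it starts to move at about 3.5 N and needs about 7 N to reach the stop; the stop is hard, so pushing on some millimetres beyond it strains the lever. Let go, it springs back by itself
- bar_red: level handlebar stub with a ribbed red rubber grip, 30 mm thick, 120 mm long, fixed in the bench fixture; origin at the middle of the grip, on its centre line, at the same height as the lever. Its y axis runs along the bar, its z axis is up, and its -x side faces the lever (and more or less the robot)
- lever_blue_tip (a point): centre of the 18 mm ball at the free end of the aluminium lever beside the blue grip; it moves with the lever. The lever is a round rod 12 mm thick, all at one height, about 123 mm above the work surface. Its straight part, where it is pressed, runs from the ball back towards the pivot for 96 mm, and when released lies parallel to the bar, its centre line 80 mm from that of the bar, on the side nearer the robot
- lever_blue_pivot (a point): pivot of that lever, on its upright hinge axis at rod height, 50 mm from the bar's centre line, at the bar's left-hand end as seen from the robot; 124 mm from the ball. A crank of 36 mm joins it to the straight part. Just beside it, over the bar, a black reservoir and clamp rise to 45 mm above the rod; they reach at most 30 mm along the bar from the pivot towards the ball
- lever_blue (a joint): angle of that lever in rad: 0 released (held out by a spring), growing as it is pressed level towards the bar, 0.32 at its firm stop; the ball then has moved about 39 mm and lever and ball are still about 15 mm or more clear of the grip all along. Pressed 100 mm from the pivot it starts to move at about 3.5 N and needs about 7 N to reach the stop; the stop is hard, so pushing on some millimetres beyond it strains the lever. Let go, it springs back by itself
- bar_blue: level handlebar stub with a ribbed blue rubber grip, 30 mm thick, 120 mm long, fixed in the bench fixture; origin at the middle of the grip, on its centre line, at the same height as the lever. Its y axis runs along the bar, its z axis is up, and its -x side faces the lever (and more or less the robot)
- screwdriver_grip (a point): loose screwdriver with a red handle, 190 mm long and about 30 mm thick, lying on the mat; point in the middle of its handle. Leave it
- oil_c (a point): loose white oil bottle with a red cap, 40 mm across, 110 mm tall, standing on the mat; point at its centre, half-way up. Leave it
- collar_c (a point): loose steel collar, 40 mm across, 14 mm high, lying on the mat; point at its centre. Leave it

How it is judged:
By the outcome, as a careful person would: the job done as asked, in the order asked, and still so for the second after the job is handed in, while the arm keeps its last pose, push and grip.
It also fails if it takes over 45 s, if anything falls off the work surface, if the arm or the gripper's body presses on something with over 40 N, if the wrist force passes 120 N, or if a joint passes its speed limit or range.

## Robot

A 6-joint arm with a two-finger parallel gripper is mounted at the origin on the work surface. World frame = base frame: x ahead of the robot, y to its left, z up, the work surface at z = 0. Lengths are in mm, angles in rad, forces in N, time in s.
With the tool pointing down it reaches from about 350 to 875 mm from the base axis. Payload 4.2 kg.
Tool frame: the origin (TCP) lies at the very end of the fingers, on their centre line; the grasp point (between the pads) lies arm.grip_point_offset behind it (arm.grip_point_offset is the distance from the TCP to the grasp point, in mm); z points along the fingers, y is the line along which they close (so a half turn about z gives the same grasp; the last joint's range is limited). The gripper opens to 85 mm and grips with 20 to 120 N. Pads are 22 mm wide; open, the fingers measure 114 mm over their backs; the gripper's body (76 mm by 85 mm) begins 54 mm behind the grasp point. The pads swing forward as they close: fully open they stand 13 mm farther back than shut.
Start: joints at [-0.884, 0.385, 0.008, 0, -1.194, -0.259], TCP at [259.306, -568.647, 231.312] pointing down, gripper open.
Joint ranges: [-3.14, 3.14], [-1.21, 2.06], [-1.07, 1.41], [-3.16, 2.05], [-2.99, -0.16], [-3.1, 3.1]. Speed limits (rad/s): [2.79, 2.79, 3.14, 3.14, 3.14, 3.14].

## Interface

Orientations are given as a unit quaternion [x, y, z, w].
In Python, from bench import arm, cams, ticket gives the robot as it stands.
- The arm moves only by the tool servo_tool, never from a script. Its argument "commands" is a list that holds one entry, the list of rows, each a list of 7 numbers: the closure in counts, from 0 (fully open) to 255 (shut), then the shift along the tool's x, y, z in m, then the turn, a rotation vector about the tool's x, y, z in degrees. In form: [[[grip, x, y, z, ax, ay, az], ...]]. A call has 1 to 10 rows; each row shifts and turns the commanded pose from where the row before left it, along the tool's axes as they then stand; what a row does not reach is not made up. A row lasts 1/12 s, in which the tool goes at most 41.7 mm and 7.16 degrees, less where a joint would pass 70% of its speed; a pose out of reach is approached as far as the arm can. A call with a gripper value outside its range is refused whole. The fingers move at their own pace and stop on an object; the grip force is fixed at half the most. Time passes only in rows, so rows that do not move let the fingers close. It gives the time, the measured TCP pose, the force, the opening and the grip force at its end, in the units of the state.
- arm.read_state(): the state, without advancing time (a new reading comes with each control period).
- cams.get_image(name): name is "side" or "top"; returns a dict with "frame" (420x560x3 uint8, blue, green, red), "K" (3x3 intrinsics, pixels), "T" (4x4, takes a point from camera to world coordinates). Camera axes: x right, y up, looking along -z (the intrinsics and any distortion apply to the point x, -y, -z); pixel columns grow to the right and rows downward; lengths in mm; the calibration is good to about 2 mm. A picture is of the moment at which its call begins. There is no depth.
- ticket.job_done(): hands the job in; it is judged then, once.
The state is a dict: "clock": time; "joints": joint angles; "joint_vel": joint speeds; "joint_efforts": joint torques, N m; "position": TCP position; "ee_rot": TCP orientation; "contact_force": force on the tool from outside, world axes, zero at the start; "wrist_torque": the same for the moment, N m; "gripper_width": finger opening in mm; "grasp_force": force on a finger pad.
Only numpy, scipy, OpenCV 4.12 (cv2) and the standard library are available. Lean on these libraries where they do the work, as an engineer would, in place of code of your own. Each camera call takes 0.05 s, during which the arm holds its last target. There are 200 camera calls.

## Working session

There is one attempt and no reset: what is moved stays moved. The work goes in short steps, Python scripts to look and compute and a tool call to move; the robot and the scene stay as the last step left them, time stands still between calls to the robot, and variables do not carry over. Pictures are saved under pics/ and viewed, at most 10 in all, crops included, and the job is handed in when it is done.

Besides the shell and the picture viewer there is one more tool, called after "Call:" as name([rows], argument=value, ...), one row to a line, values as JSON. servo_tool: Moves the arm, as the interface text tells. Its arguments: {"type":"object","properties":{"commands":{"type":"array","items":{"type":"array","items":{"type":"array","items":{"type":"number"}}}}},"required":["commands"]}

```bash
mkdir -p pics; python3 - <<'E'
from bench import arm,cams
import cv2
for n in("top","side"):
    d=cams.get_image(n);cv2.imwrite(f"pics/{n}0.png",d["frame"]);print(n,d["K"],d["T"],[k for k in d])
print(arm.read_state(),arm.grip_point_offset)
E
```

```text
top [[401.27956454   0.         282.87959781]
 [  0.         401.27956454 211.16757923]
 [  0.           0.           1.        ]] [[ 8.86060092e-03  9.94471978e-01 -1.04627787e-01  4.74209586e+02]
 [-9.99798856e-01  6.92785629e-03 -1.88215747e-02 -1.57355521e+01]
 [-1.79926824e-02  1.04773512e-01  9.94333332e-01  9.87436387e+02]
 [ 0.00000000e+00  0.00000000e+00  0.00000000e+00  1.00000000e+00]] ['frame', 'K', 'T']
side [[400.44285316   0.         280.4743031 ]
 [  0.         400.44285316 208.48397859]
 [  0.           0.           1.        ]] [[-8.01335762e-01  4.58999410e-01 -3.83641158e-01  2.95963275e+02]
 [-5.98214615e-01 -6.15407353e-01  5.13237824e-01  3.62333003e+02]
 [-5.19731641e-04  6.40775570e-01  7.67728076e-01  6.36947944e+02]
 [ 0.00000000e+00  0.00000000e+00  0.00000000e+00  1.00000000e+00]] ['frame', 'K', 'T']
{'clock': 0.1, 'joints': array([-8.84392730e-01,  3.85474861e-01,  6.74856982e-03, -3.99875787e-04,
       -1.19400145e+00, -2.58592510e-01]), 'joint_vel': array([-0.00105765, -0.0009014 ,  0.00367461,  0.00197787, -0.00053729,
       -0.00073029]), 'joint_efforts': array([-4.40943277e-04, -3.93318665e+01,  1.88930386e+01,  4.19798434e+00,
       -2.62128699e-03, -2.35653161e-06]), 'position': array([ 259.08429102, -568.19489954,  230.3336341 ]), 'ee_rot': array([-2.12205875e-01,  9.77224488e-01,  9.44479182e-04, -2.74026994e-04]), 'contact_force': array([-0.76299568, -0.09489408, -0.13208225]), 'wrist_torque': array([0.02153102, 0.00490064, 0.01286623]), 'grasp_force': 0.0, 'gripper_width': 85.54248579965468} 18.700000000000003
```

View pics/top0.png

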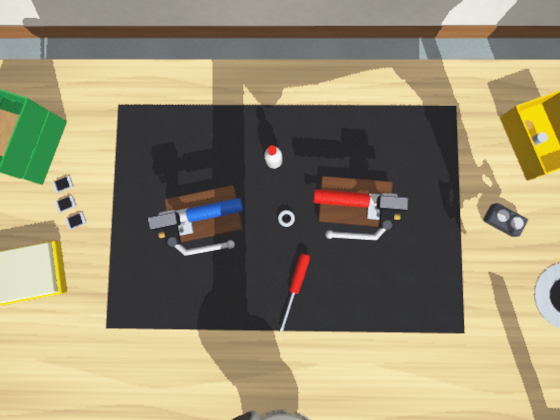

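View pics/side0.png

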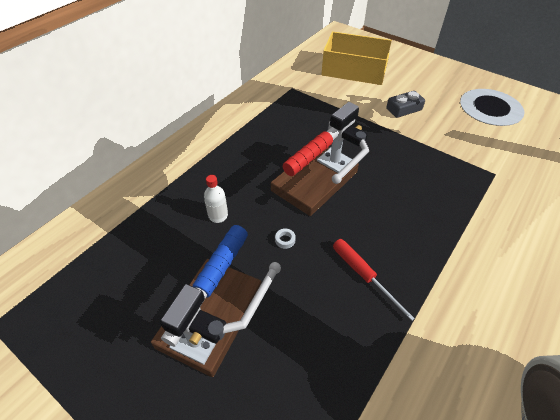

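The top view shows the red unit: grip about (316–370, 200), ball (330,235), bend (377,237), pivot (388,226). The side view shows the ball at (337,179) and the pivot near (355,133). The path on the robot's side of the lever is clear.

```bash
cat > h.py <<'E'
import numpy as np,cv2
from bench import arm,cams
from scipy.spatial.transform import Rotation as R
def ray(d,p):
    K,T=d["K"],d["T"];v=np.linalg.inv(K)@[p[0],p[1],1];v=T[:3,:3]@[v[0],-v[1],-v[2]];return T[:3,3],v
def onz(d,p,z):
    o,v=ray(d,p);return o+v*(z-o[2])/v[2]
def tri(a,pa,b,pb):
    o1,v1=ray(a,pa);o2,v2=ray(b,pb);s=np.linalg.lstsq(np.c_[v1,-v2],o2-o1,rcond=None)[0]
    return (o1+v1*s[0]+o2+v2*s[1])/2,np.linalg.norm(o1+v1*s[0]-o2-v2*s[1])
E
python3 - <<'E'
from h import *
t=cams.get_image("top");s=cams.get_image("side")
for n,p in dict(ball=(330,235),rodmid=(353,236.5),bend=(377,237),pivot=(388,226)).items(): print(n,onz(t,p,123).round(1))
print(tri(t,(330,235),s,(337,179)))
hsv=cv2.cvtColor(t["frame"],cv2.COLOR_BGR2HSV);m=((hsv[...,0]<8)|(hsv[...,0]>172))&(hsv[...,1]>150)&(hsv[...,2]>80)
m[:,:305]=0;m[:170]=0;m[225:]=0;m[:,375:]=0
c=max(cv2.findContours(m.astype(np.uint8),0,1)[0],key=cv2.contourArea);r=cv2.minAreaRect(c);print(r)
b=cv2.boxPoints(r);print([onz(t,q,123).round(1) for q in b])
a=np.vstack([cv2.resize(t["frame"][175:255,300:420],None,fx=5,fy=5,interpolation=2)[:400],]);
k=cv2.resize(s["frame"][95:215,270:390],None,fx=3.3,fy=3.3,interpolation=2)
cv2.imwrite("pics/c1.png",cv2.resize(np.hstack([a[:396],k]),None,fx=.8,fy=.8))
E
```

```text
ball [ 514.4 -101.1  123. ]
rodmid [ 511.6 -150.3  123. ]
bend [ 510.9 -201.6  123. ]
pivot [ 534.7 -225.5  123. ]
(array([ 515.02129928, -101.462496  ,  117.35317472]), np.float64(0.8165571372582471))
((341.1759033203125, 197.88966369628906), (55.972660064697266, 15.363415718078613), 4.763641834259033)
[array([582.9, -63.8, 123. ]), array([616.5, -66.5, 123. ]), array([ 607.1, -187.3,  123. ]), array([ 573.6, -184.1,  123. ])]
```

View pics/c1.png

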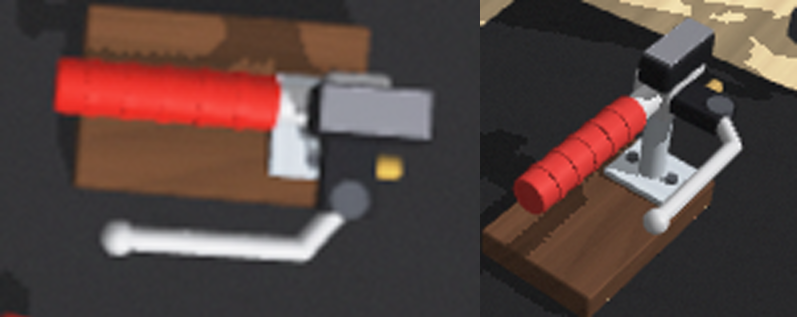

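Call:
servo_tool([
  [[255,0,0,0,0,0,5.64],[255,0,0,0,0,0,5.64],[255,0,0,0,0,0,5.64],[255,0,0,0,0,0,5.64],[255,0,0,0,0,0,5.64],[255,0,0,0,0,0,0]],
])

```text
clock: 0.7
position: [259.2, -568.5, 231.0]
ee_rot: [0.033, 0.999, 0.0, -0.0]
contact_force: [-0.4, -0.1, 0.2]
gripper_width: 12.0
grasp_force: 0.0
```

Call:
servo_tool([
  [[255,-0.009,0.0227,0,0,0,0],[255,-0.009,0.0227,0,0,0,0],[255,-0.009,0.0227,0,0,0,0],[255,-0.009,0.0227,0,0,0,0],[255,-0.009,0.0227,0,0,0,0],[255,-0.009,0.0227,0,0,0,0],[255,-0.009,0.0227,0,0,0,0],[255,-0.009,0.0227,0,0,0,0],[255,-0.009,0.0227,0,0,0,0],[255,-0.009,0.0227,0,0,0,0]],
])

```text
clock: 1.53
position: [364.0, -346.7, 231.3]
ee_rot: [0.031, 1.0, 0.0, 0.0]
contact_force: [1.0, 0.4, 0.0]
gripper_width: 0.2
grasp_force: 0.0
```

Call:
servo_tool([
  [[255,-0.009,0.0227,0,0,0,0],[255,-0.009,0.0227,0,0,0,0],[255,-0.009,0.0227,0,0,0,0],[255,-0.009,0.0227,0,0,0,0],[255,-0.009,0.0227,0,0,0,0],[255,-0.009,0.0227,0,0,0,0],[255,-0.009,0.0227,0,0,0,0],[255,-0.009,0.0227,0,0,0,0],[255,-0.009,0.0227,0,0,0,0],[255,0,0,0,0,0,0]],
])

```text
clock: 2.37
position: [459.2, -146.7, 231.4]
ee_rot: [0.029, 1.0, 0.0, 0.001]
contact_force: [-0.3, 1.2, 0.2]
gripper_width: -0.1
grasp_force: 0.0
```

Call:
servo_tool([
  [[255,0,0.0205,0,0,0,0],[255,0,0,0.021,0,0,0],[255,0,0,0.022,0,0,0],[255,0,0,0.022,0,0,0],[255,0,0,0.022,0,0,0],[255,0,0,0.022,0,0,0],[255,0,0,0.02,0,0,0],[255,0,0,0,0,0,0],[255,0,0,0,0,0,0]],
])

```text
clock: 3.12
position: [458.5, -129.1, 101.9]
ee_rot: [0.031, 1.0, -0.0, -0.001]
contact_force: [0.1, 0.6, 1.0]
gripper_width: 0.2
grasp_force: 0.0
```

```bash
python3 - <<'E'
from h import *
t=cams.get_image("top");s=cams.get_image("side");print(arm.read_state()["position"],arm.read_state()["contact_force"])
a=cv2.resize(t["frame"][175:275,280:400],None,fx=3.3,fy=3.3,interpolation=2)
k=cv2.resize(s["frame"][115:215,290:410],None,fx=3.3,fy=3.3,interpolation=2)
cv2.imwrite("pics/c2.png",np.hstack([a,k]))
E
```

```text
[ 459.99839664 -129.00063742  103.5314319 ] [-0.42224703 -0.08487073 -0.60605793]
```

View pics/c2.png

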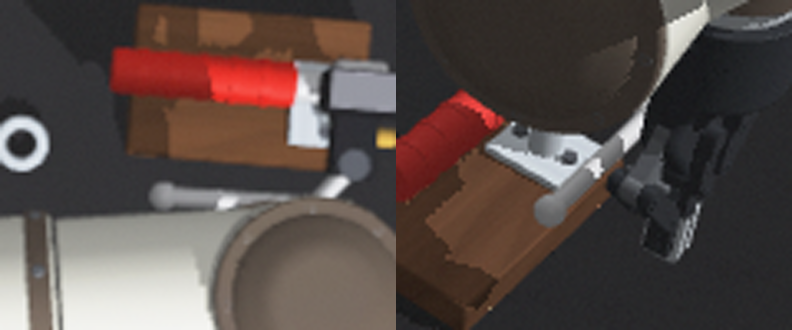

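The fingers hang shut on the robot's side of the lever (crop pixel about (670,240), ball about (548,208)), clear of everything. Now I approach for contact.

Call:
servo_tool([
  [[255,-0.01,0,0,0,0,0],[255,-0.01,0,0,0,0,0],[255,-0.006,0,0,0,0,0],[255,0,0,0,0,0,0]],
])

```text
clock: 3.55
position: [487.5, -130.5, 103.0]
ee_rot: [0.032, 0.999, -0.0, 0.001]
contact_force: [-0.2, -0.8, -0.2]
gripper_width: -0.0
grasp_force: 0.0
```

Call:
servo_tool([
  [[255,-0.002,0,0,0,0,0],[255,-0.002,0,0,0,0,0],[255,0,0,0,0,0,0],[255,0,0,0,0,0,0]],
])

```text
clock: 3.88
position: [488.8, -130.7, 102.2]
ee_rot: [0.032, 0.999, 0.0, -0.0]
contact_force: [-0.2, -0.6, -0.2]
gripper_width: -0.1
grasp_force: 0.0
```

Call:
servo_tool([
  [[255,-0.002,0,0,0,0,0],[255,-0.002,0,0,0,0,0],[255,0,0,0,0,0,0],[255,0,0,0,0,0,0]],
])

```text
clock: 4.22
position: [493.0, -131.0, 102.3]
ee_rot: [0.032, 0.999, -0.0, 0.0]
contact_force: [0.1, -0.4, 0.2]
gripper_width: 0.4
grasp_force: 0.0
```

Call:
servo_tool([
  [[255,-0.002,0,0,0,0,0],[255,-0.002,0,0,0,0,0],[255,0,0,0,0,0,0],[255,0,0,0,0,0,0]],
])

```text
clock: 4.55
position: [497.1, -131.2, 102.3]
ee_rot: [0.032, 0.999, 0.0, -0.0]
contact_force: [-0.6, 0.7, -0.3]
gripper_width: 0.3
grasp_force: 0.0
```

Call:
servo_tool([
  [[255,-0.002,0,0,0,0,0],[255,0,0,0,0,0,0],[255,0,0,0,0,0,0]],
])

```text
clock: 4.8
position: [497.8, -131.4, 102.0]
ee_rot: [0.032, 0.999, 0.0, -0.001]
contact_force: [-2.9, 0.6, 2.0]
gripper_width: 0.1
grasp_force: 1.7
```

Call:
servo_tool([
  [[255,-0.002,0,0,0,0,0],[255,0,0,0,0,0,0],[255,0,0,0,0,0,0]],
])

```text
clock: 5.05
position: [499.5, -131.2, 101.9]
ee_rot: [0.032, 0.999, 0.0, -0.002]
contact_force: [-4.6, 2.2, 2.6]
gripper_width: -0.3
grasp_force: 2.4
```

Call:
servo_tool([
  [[255,-0.002,0,0,0,0,0],[255,0,0,0,0,0,0],[255,0,0,0,0,0,0]],
])

```text
clock: 5.3
position: [501.0, -131.1, 101.7]
ee_rot: [0.032, 0.999, 0.0, -0.002]
contact_force: [-4.7, 3.8, 2.3]
gripper_width: 0.2
grasp_force: 2.7
```

Call:
servo_tool([
  [[255,-0.0016,0.0018,0,0,0,1.5],[255,-0.0016,0.0018,0,0,0,1.5],[255,-0.0016,0.0008,0,0,0,1],[255,-0.0016,0.0008,0,0,0,1],[255,0,0,0,0,0,0]],
])

```text
clock: 5.72
position: [508.5, -127.4, 101.7]
ee_rot: [0.076, 0.997, -0.0, -0.002]
contact_force: [-5.2, -1.7, -0.2]
gripper_width: -0.0
grasp_force: 2.2
```

Call:
servo_tool([
  [[255,-0.0016,0.0008,0,0,0,1.2],[255,-0.0016,0.0008,0,0,0,1.2],[255,-0.0016,0.0008,0,0,0,1.2],[255,-0.0016,0.0008,0,0,0,1],[255,0,0,0,0,0,0]],
])

```text
clock: 6.13
position: [515.2, -125.4, 101.7]
ee_rot: [0.116, 0.993, -0.0, -0.002]
contact_force: [-5.5, -2.1, 0.3]
gripper_width: -0.2
grasp_force: 2.4
```

Call:
servo_tool([
  [[255,-0.0016,0.0008,0,0,0,1],[255,-0.0016,0.0008,0,0,0,1],[255,0,0,0,0,0,0],[255,0,0,0,0,0,0]],
])

```text
clock: 6.47
position: [518.4, -124.7, 101.7]
ee_rot: [0.133, 0.991, -0.0, -0.002]
contact_force: [-5.7, -2.5, 0.6]
gripper_width: -0.4
grasp_force: 2.5
```

Call:
servo_tool([
  [[255,-0.0016,0.0008,0,0,0,1.3],[255,-0.0016,0.0008,0,0,0,1.3],[255,0,0,0,0,0,0],[255,0,0,0,0,0,0]],
])

```text
clock: 6.8
position: [521.7, -124.0, 101.7]
ee_rot: [0.156, 0.988, -0.0, -0.002]
contact_force: [-6.3, -1.9, 2.0]
gripper_width: 0.2
grasp_force: 2.7
```

Call:
servo_tool([
  [[255,-0.001,0.0005,0,0,0,0.8],[255,0,0,0,0,0,0],[255,0,0,0,0,0,0]],
])

```text
clock: 7.05
position: [522.7, -123.8, 101.7]
ee_rot: [0.163, 0.987, -0.0, -0.002]
contact_force: [-6.9, -1.7, 1.6]
gripper_width: 0.2
grasp_force: 2.8
```

Call:
servo_tool([
  [[255,-0.001,0.0005,0,0,0,0.8],[255,0,0,0,0,0,0],[255,0,0,0,0,0,0]],
])

```text
clock: 7.3
position: [523.7, -123.6, 101.7]
ee_rot: [0.169, 0.986, -0.0, -0.002]
contact_force: [-6.0, -1.4, 1.7]
gripper_width: -0.0
grasp_force: 2.9
```

Call:
servo_tool([
  [[255,-0.001,0.0005,0,0,0,0.8],[255,0,0,0,0,0,0],[255,0,0,0,0,0,0]],
])

```text
clock: 7.55
position: [524.8, -123.5, 101.7]
ee_rot: [0.176, 0.984, -0.0, -0.002]
contact_force: [-7.1, -0.9, 1.7]
gripper_width: -0.4
grasp_force: 3.0
```

Call:
servo_tool([
  [[255,-0.0008,0.0003,0,0,0,0.4],[255,0,0,0,0,0,0],[255,0,0,0,0,0,0]],
])

```text
clock: 7.8
position: [525.6, -123.4, 101.7]
ee_rot: [0.18, 0.984, -0.0, -0.002]
contact_force: [-6.8, -0.6, 1.4]
gripper_width: -0.0
grasp_force: 3.1
```

Call:
servo_tool([
  [[255,-0.0008,0.0003,0,0,0,0.4],[255,0,0,0,0,0,0],[255,0,0,0,0,0,0]],
])

```text
clock: 8.05
position: [526.4, -123.3, 101.6]
ee_rot: [0.183, 0.983, -0.0, -0.003]
contact_force: [-6.6, -0.1, 1.5]
gripper_width: 0.4
grasp_force: 3.2
```

```bash
cat > m.py <<'E'
from h import *
import sys
s=cams.get_image("side");st=arm.read_state();print(st["position"],st["contact_force"])
k=cv2.resize(s["frame"][115:215,270:410],None,fx=5,fy=5,interpolation=2)
cv2.imwrite(sys.argv[1],k)
# predicted side pixel of ball for angles
P=np.array([536,-224,120]);B=np.array([514.5,-101.3,120])
for th in (0,.28,.3,.32,.34):
    p=P+R.from_rotvec([0,0,-th]).apply(B-P);c=s["T"][:3,:3].T@(p-s["T"][:3,3]);q=s["K"]@[c[0],-c[1],-c[2]];print(th,(q/q[2])[:2].round(1))
E
python3 m.py pics/c3.png
```

```text
[ 526.38591078 -123.29852632  101.66742775] [-6.54687963 -0.78627467  2.70008614]
0 [337.6 178.2]
0.28 [321.  170.4]
0.3 [319.9 169.7]
0.32 [318.9 169. ]
0.34 [317.9 168.4]
```

View pics/c3.png

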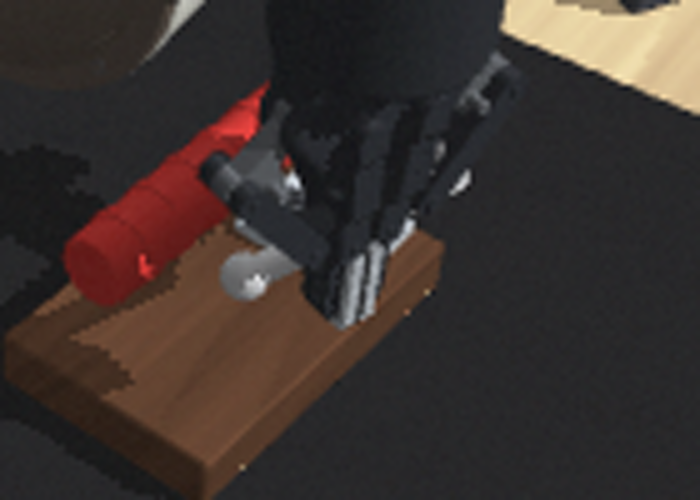

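In the side view the ball sits at about (319.4,169.6), so the lever angle is about 0.30–0.31, with 1–2 mm to go.

Call:
servo_tool([
  [[255,-0.0008,0.0003,0,0,0,0.3],[255,0,0,0,0,0,0],[255,0,0,0,0,0,0]],
])

```text
clock: 8.35
position: [527.2, -123.3, 101.7]
ee_rot: [0.186, 0.983, -0.0, -0.003]
contact_force: [-7.0, -0.6, 2.3]
gripper_width: 0.1
grasp_force: 3.3
```

Call:
servo_tool([
  [[255,-0.0008,0.0003,0,0,0,0.3],[255,0,0,0,0,0,0],[255,0,0,0,0,0,0]],
])

```text
clock: 8.6
position: [528.0, -123.2, 101.7]
ee_rot: [0.188, 0.982, -0.0, -0.003]
contact_force: [-7.2, -0.2, 2.7]
gripper_width: -0.3
grasp_force: 3.4
```

Call:
servo_tool([
  [[255,-0.0006,0.0002,0,0,0,0],[255,0,0,0,0,0,0],[255,0,0,0,0,0,0]],
])

```text
clock: 8.85
position: [528.1, -123.2, 101.6]
ee_rot: [0.188, 0.982, -0.0, -0.003]
contact_force: [-8.3, 0.9, 2.4]
gripper_width: 0.1
grasp_force: 4.0
```

Call:
servo_tool([
  [[255,-0.0006,0,0,0,0,0],[255,0,0,0,0,0,0],[255,0,0,0,0,0,0],[255,0,0,0,0,0,0]],
])

```text
clock: 9.18
position: [528.2, -123.3, 101.6]
ee_rot: [0.188, 0.982, -0.0, -0.004]
contact_force: [-9.1, 1.5, 3.5]
gripper_width: 0.0
grasp_force: 4.7
```

Stop reached and confirmed (force rising with no travel). Now I release completely.

Call:
servo_tool([
  [[255,0.0036,-0.0014,0,0,0,-1.8],[255,0.0036,-0.0014,0,0,0,-1.8],[255,0.0036,-0.0014,0,0,0,-1.8],[255,0.0036,-0.0014,0,0,0,-1.8],[255,0.0036,-0.0014,0,0,0,-1.8],[255,0.0036,-0.0014,0,0,0,-1.8],[255,0.0036,-0.0014,0,0,0,-1.8],[255,0.0036,-0.0014,0,0,0,-1.8],[255,0.0036,-0.0014,0,0,0,-1.8],[255,0.0036,-0.0014,0,0,0,-1.8]],
])

```text
clock: 10.02
position: [495.0, -128.6, 102.6]
ee_rot: [0.031, 1.0, 0.0, 0.002]
contact_force: [0.7, -0.5, -0.5]
gripper_width: -0.2
grasp_force: 0.0
```

Call:
servo_tool([
  [[255,0.004,0,0,0,0,0],[255,0.004,0,0,0,0,0],[255,0,0,0,0,0,0],[255,0,0,0,0,0,0],[255,0,0,0,0,0,0],[255,0,0,0,0,0,0]],
])

```text
clock: 10.52
position: [485.9, -128.0, 102.4]
ee_rot: [0.032, 0.999, 0.0, 0.0]
contact_force: [0.8, -0.2, 0.3]
gripper_width: -0.1
grasp_force: 0.0
```

```bash
python3 m.py pics/c4.png
```

```text
[ 485.8535282  -128.02501324  102.34888684] [-0.55488187  0.28062315 -0.4927752 ]
0 [337.6 178.2]
0.28 [321.  170.4]
0.3 [319.9 169.7]
0.32 [318.9 169. ]
0.34 [317.9 168.4]
```

View pics/c4.png

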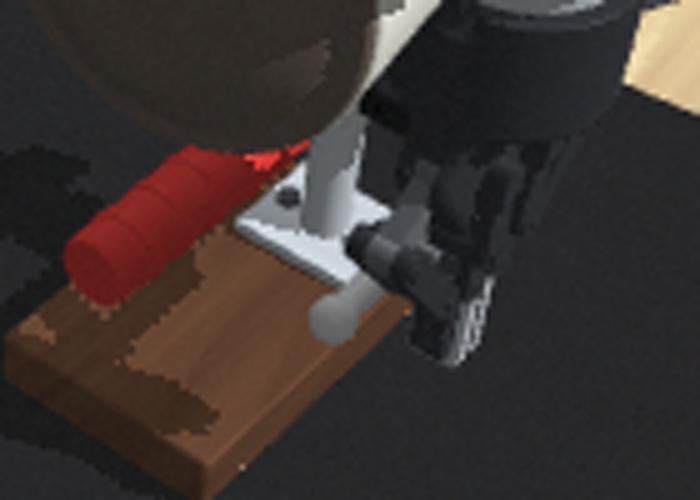

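The ball is back at (337,178), fully released, with the fingers clear. Now the second press.

Call:
servo_tool([
  [[255,-0.004,0,0,0,0,0],[255,-0.004,0,0,0,0,0],[255,-0.0018,0.0007,0,0,0,0.9],[255,-0.0018,0.0007,0,0,0,0.9],[255,-0.0036,0.0014,0,0,0,1.8],[255,-0.0036,0.0014,0,0,0,1.8],[255,-0.0036,0.0014,0,0,0,1.8],[255,-0.0036,0.0014,0,0,0,1.8],[255,-0.0036,0.0014,0,0,0,1.8]],
])

```text
clock: 11.32
position: [513.2, -122.7, 101.6]
ee_rot: [0.128, 0.992, 0.0, -0.004]
contact_force: [-6.0, 4.1, 4.3]
gripper_width: -0.1
grasp_force: 3.5
```

Call:
servo_tool([
  [[255,-0.0036,0.0014,0,0,0,1.8],[255,-0.0036,0.0014,0,0,0,1.8],[255,-0.0036,0.0014,0,0,0,1.8],[255,0,0,0,0,0,0],[255,0,0,0,0,0,0]],
])

```text
clock: 11.73
position: [524.6, -121.1, 101.5]
ee_rot: [0.173, 0.985, 0.0, -0.004]
contact_force: [-6.0, 6.7, 3.9]
gripper_width: 0.0
grasp_force: 4.1
```

Call:
servo_tool([
  [[255,-0.0013,0.0004,0,0,0,0.6],[255,-0.0013,0.0004,0,0,0,0.6],[255,0,0,0,0,0,0],[255,0,0,0,0,0,0]],
])

```text
clock: 12.07
position: [527.1, -120.9, 101.5]
ee_rot: [0.184, 0.983, 0.0, -0.004]
contact_force: [-6.6, 8.8, 4.9]
gripper_width: 0.5
grasp_force: 4.5
```

Call:
servo_tool([
  [[255,-0.0008,0.0003,0,0,0,0.3],[255,0,0,0,0,0,0],[255,0,0,0,0,0,0]],
])

```text
clock: 12.32
position: [527.9, -120.9, 101.5]
ee_rot: [0.186, 0.982, 0.001, -0.004]
contact_force: [-6.4, 8.7, 4.9]
gripper_width: -0.1
grasp_force: 4.6
```

Call:
servo_tool([
  [[255,-0.0006,0,0,0,0,0],[255,0,0,0,0,0,0],[255,0,0,0,0,0,0]],
])

```text
clock: 12.57
position: [528.3, -121.1, 101.4]
ee_rot: [0.186, 0.982, 0.001, -0.004]
contact_force: [-7.2, 7.9, 5.5]
gripper_width: 0.1
grasp_force: 4.8
```

Call:
servo_tool([
  [[255,-0.0005,0.001,0,0,0,0],[255,0,0,0,0,0,0],[255,0,0,0,0,0,0]],
])

```text
clock: 12.82
position: [528.9, -120.9, 101.4]
ee_rot: [0.186, 0.982, 0.0, -0.004]
contact_force: [-6.9, 5.8, 3.8]
gripper_width: -0.1
grasp_force: 4.3
```

Call:
servo_tool([
  [[255,-0.0005,0.0005,0,0,0,0],[255,0,0,0,0,0,0],[255,0,0,0,0,0,0]],
])

```text
clock: 13.07
position: [529.0, -120.9, 101.4]
ee_rot: [0.186, 0.982, -0.0, -0.005]
contact_force: [-7.9, 5.2, 5.5]
gripper_width: -0.2
grasp_force: 4.6
```

```bash
python3 m.py pics/c5.png
```

```text
[ 529.0238255  -120.92518197  101.39539879] [-7.33483625  4.98592705  5.18653503]
0 [337.6 178.2]
0.28 [321.  170.4]
0.3 [319.9 169.7]
0.32 [318.9 169. ]
0.34 [317.9 168.4]
```

View pics/c5.png

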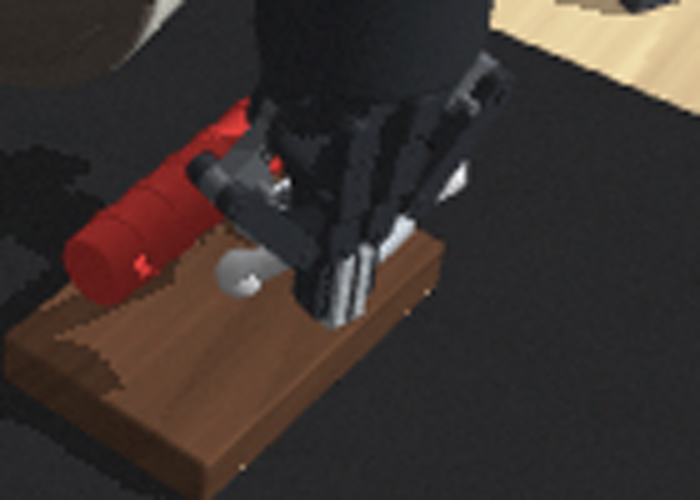

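The ball is at about (318.2,169.2), matching 0.32–0.33. One more small push to confirm.

Call:
servo_tool([
  [[255,-0.0007,0.0003,0,0,0,0],[255,0,0,0,0,0,0],[255,0,0,0,0,0,0],[255,0,0,0,0,0,0]],
])

```text
clock: 13.45
position: [529.1, -120.9, 101.3]
ee_rot: [0.187, 0.982, -0.0, -0.006]
contact_force: [-9.7, 5.2, 6.0]
gripper_width: -0.1
grasp_force: 5.3
```

At the firm stop: 0.1 mm of travel for 0.7 mm commanded, with the force up to about 11 N. Handing in.

```bash
python3 -c "
from bench import ticket
print(ticket.job_done())"
```

```text
the job is handed in; nothing more can be done
None
```

I pressed the red lever to its stop, let it come fully back out, and pressed it to the stop again; the arm is still holding it there with about 11 N, and the job is handed in.

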